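Sort the desk things into their trays at closing time

TASK

Tidy the library desk: lay the yellow highlighter and the black marker in the blue tray, both flat on its floor and not one on the other; lay the white block of reader cards flat in the green tray with the pink sticky pad flat on top, in the middle of the cards; and put the forgotten blue USB stick in the orange lost-property tray, lying flat on its floor. Do not push the stapler or the mouse about.

Things in the scene. Friction and masses are not known exactly. Their poses are not given: they have to be found in the camera images.
- highlighter: Yellow highlighter pen lying on the desk, 133 mm long (its y), 14 mm thick, 18 g; pinch the barrel across its x at the middle. Origin: middle of its underside; z up.
- marker_black: Black marker pen lying on the desk, 133 mm long (its y), 14 mm thick, 18 g; pinch the barrel across its x at the middle. Origin: middle of its underside; z up.
- reader_cards: White block of blank reader cards, one solid block 56 (x) x 87 (y) x 18 mm, 75 g; grasp across its x (54 mm). Origin: centre of its underside; z up.
- sticky_pad_pink: Small pink sticky-note pad, one solid block 39 (x) x 51 (y) x 14 mm, 15 g; grasp across its x (38 mm). Origin: centre of its underside; z up.
- usb_stick: Blue USB stick with a bare metal plug, 18 (x) x 52 (y) x 9 mm, 12 g; its blue body, the part to grasp across x (18 mm), runs from y = -10 to +26 mm as seen from the origin, which lies at the underside; z up.
- blue_tray: Blue desk tray fixed to the desk, open on top: outside 178 (x) x 138 (y) x 24 mm high, walls and floor 4 mm, inside 170 x 130 mm. White card on its -x face. Origin: centre of its underside, x along the long side, z up. Beyond the trays are a screen (near corner x 0.73, y 0.16) and its boom (from x 0.69, y -0.42 to 0.80, -0.14 at z 0.19 to 0.32): swing sideways with the hand drawn back.
- green_tray: Green desk tray fixed to the desk, open on top: outside 178 (x) x 138 (y) x 24 mm high, walls and floor 4 mm, inside 170 x 130 mm. White card on its -x face. Origin: centre of its underside, x along the long side, z up. Beyond the trays are a screen (near corner x 0.73, y 0.16) and its boom (from x 0.69, y -0.42 to 0.80, -0.14 at z 0.19 to 0.32): swing sideways with the hand drawn back.
- orange_tray: Orange desk tray fixed to the desk, open on top: outside 178 (x) x 138 (y) x 24 mm high, walls and floor 4 mm, inside 170 x 130 mm. White card on its -x face. Origin: centre of its underside, x along the long side, z up. Beyond the trays are a screen (near corner x 0.73, y 0.16) and its boom (from x 0.69, y -0.42 to 0.80, -0.14 at z 0.19 to 0.32): swing sideways with the hand drawn back.
- stapler: Dark desk stapler between two trays, 37 (x) x 150 (y) x 52 mm high, loose; not to be disturbed. Origin: centre of its underside.
- mouse: Black computer mouse between two trays, 97 (x) x 60 (y) x 36 mm high, loose; not to be disturbed. Origin: centre of its underside.
Things that resemble listed ones, but are neither listed nor needed, are in the scene too. Leave any turquoise look-alike of the reader_cards alone.

How it is judged:
By the outcome, as a careful person would: the job done as asked, in the order asked, and still so for the second after the job is handed in, with the robot touching nothing.
It also fails if it takes over 136 s, if anything falls off the work surface, if the arm or the gripper's body presses on something with over 40 N, if the wrist force passes 120 N, or if a joint passes its speed limit or range.

ROBOT

A 6-joint arm with a two-finger parallel gripper is mounted at the origin on a cart in front of the work surface, level with it; the furniture and walls round the work are solid. World frame = base frame: x ahead of the robot, y to its left, z up, the work surface at z = 0. Lengths are in mm, angles in degrees, forces in N, time in s.
With the tool pointing down it reaches from about 350 to 850 mm from the base axis. Payload 8.1 kg.
Tool frame: the origin (TCP) lies on the mounting face of the last link; the fingertips stand 186 mm ahead of it and the grasp point (between the pads) lies 167 mm ahead of it (manip.pinch_z is the distance from the TCP to the grasp point, in mm); z points along the fingers, y is the line along which they close (so a half turn about z gives the same grasp; the last joint's range is limited). The gripper opens to 93 mm and grips with 3 to 60 N. Pads are 15 mm wide; open, the fingers measure 128 mm over their backs; the gripper's body (75 mm by 188 mm) begins 65 mm behind the grasp point.
Start: joints at [-68.434, 7.471, 85.268, -0, 87.261, -4.893], TCP at [267.356, -537.147, 404.735] pointing down, gripper open.
Joint ranges: [-169.43, 169.43], [-51.17, 129.36], [1.28, 143.12], [-76.62, 256.62], [0, 156.53], [-152.29, 152.29]. Speed limits (degrees/s): [136.94, 136.94, 159.86, 180, 180, 180].

INTERFACE

Orientations are given as [roll, pitch, yaw] about the fixed x, y, z axes, in that order (R = Rz(yaw) Ry(pitch) Rx(roll)).
In Python, from cell import manip gives the robot as it stands. The module is installed in compiled form; this text tells all that it offers. Calls block until the motion is done:
- manip.movep(position, orientation): joint-space move of the TCP to a pose.
- manip.move_linear(position, velocity=150, attitude=None, force_limit=None): straight line of the TCP; attitude=None keeps the orientation; velocity is the mean speed in mm/s. With force_limit (N) it stops when the force on the tool has changed by that much, and returns True; else False.
- manip.move_joints(angles): joint-space move.
- manip.set_gripper(opening): finger opening in mm; the grip force is fixed at half the most; returns when the fingers have stopped.
- manip.dwell(seconds).
- manip.ik(position, orientation): joint angles nearest the present ones, or None.
- manip.observe(): the state.
- manip.get_image(name): name is "scene" or "side" or "wrist"; returns (picture, depth): 480x640x3 uint8, red, green, blue; 480x640 float32, mm along the optical axis (not along the pixel's ray), 0 where there is no reading.
- manip.camera_model(name): a dict with "camera_matrix" (3x3 intrinsics, pixels), "T" (4x4, takes a point from camera to world coordinates). Camera axes: x right, y down, z forward; pixel columns grow to the right and rows downward; lengths in mm; the calibration is good to about 2 mm. The wrist camera is an equidistant fisheye: a pixel r from the principal point sees the ray r / f radians off the axis. A picture is of the moment at which its call begins: read the wrist's pose just before it. camera_model takes no time and is no camera call; for the wrist camera it gives the pose at the moment of the call.
A pose or a line that the arm cannot do raises manip.MotionError and nothing moves.
- manip.close_job(): hands the job in; it is judged then, once.
The state is a dict: "clock": time; "qpos": joint angles; "qvel": joint speeds; "joint_torque": joint torques, N m; "tool_pos": TCP position; "orientation": TCP orientation; "wrist_force": force on the tool from outside, world axes, zero at the start; "torque": the same for the moment, N m; "width": finger opening in mm; "grip_force": force on a finger pad.
Only numpy, scipy, OpenCV 4.12 (cv2) and the standard library are available. Lean on these libraries where they do the work, as an engineer would, in place of code of your own. Each camera call takes 0.05 s, during which the arm holds its last target. There are 200 camera calls.

## Working session

There is one attempt and no reset: what is moved stays moved. The work goes in short steps, each a Python script; the robot and the scene stay as the last script left them, time stands still between calls to the robot, and variables do not carry over. Pictures are saved under pics/ and viewed, at most 14 in all, crops included, and the job is handed in when it is done.

```bash
mkdir -p pics; ls; python3 - <<'E'
from cell import manip
import cv2,numpy as np
for n in ["scene","side","wrist"]:
    im,d=manip.get_image(n); m=manip.camera_model(n)
    cv2.imwrite(f"pics/{n}0.png",im[:,:,::-1]); np.savez(f"{n}0.npz",im=im,d=d,K=m["camera_matrix"],T=m["T"])
    print(n,np.round(m["camera_matrix"],1).tolist(),np.round(m["T"],3).tolist())
o=manip.observe();print({k:np.round(v,2) for k,v in o.items()},manip.pinch_z)
E
```

```text
pics
scene [[506.5, 0.0, 322.5], [0.0, 506.5, 235.6], [0.0, 0.0, 1.0]] [[-0.672, -0.403, 0.621, -210.871], [-0.74, 0.372, -0.56, 628.301], [-0.006, -0.836, -0.548, 656.874], [0.0, 0.0, 0.0, 1.0]]
side [[564.4, 0.0, 325.2], [0.0, 564.4, 244.3], [0.0, 0.0, 1.0]] [[-0.864, -0.161, 0.476, -187.398], [-0.502, 0.317, -0.804, 1095.829], [-0.022, -0.935, -0.355, 525.845], [0.0, 0.0, 0.0, 1.0]]
wrist [[371.6, 0.0, 320.1], [0.0, 371.6, 242.4], [0.0, 0.0, 1.0]] [[0.444, -0.868, -0.223, 329.719], [-0.896, -0.431, -0.108, -505.626], [-0.002, 0.248, -0.969, 383.62], [0.0, 0.0, 0.0, 1.0]]
{'clock': np.float64(0.15), 'qpos': array([-68.43,   7.51,  85.32,  -0.  ,  87.26,  -4.89]), 'qvel': array([-0.01, -0.25, -0.2 ,  0.1 , -0.09, -0.03]), 'joint_torque': array([-0.000e+00, -5.605e+01, -4.923e+01,  8.000e-02,  3.000e-02,
       -0.000e+00]), 'tool_pos': array([ 267.28, -536.98,  403.91]), 'orientation': array([-179.92,   -0.  ,   26.46]), 'wrist_force': array([-0.25,  0.05, -0.37]), 'torque': array([ 0.02, -0.  ,  0.04]), 'grip_force': np.float64(0.0), 'width': np.float64(92.78)} 167.3
```

View pics/scene0.png

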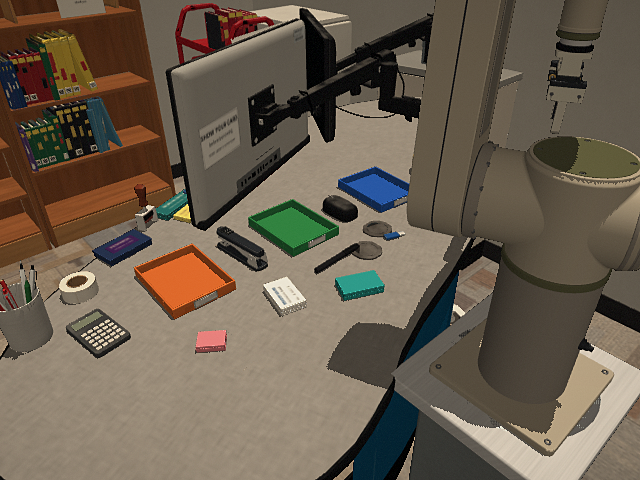

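View pics/side0.png

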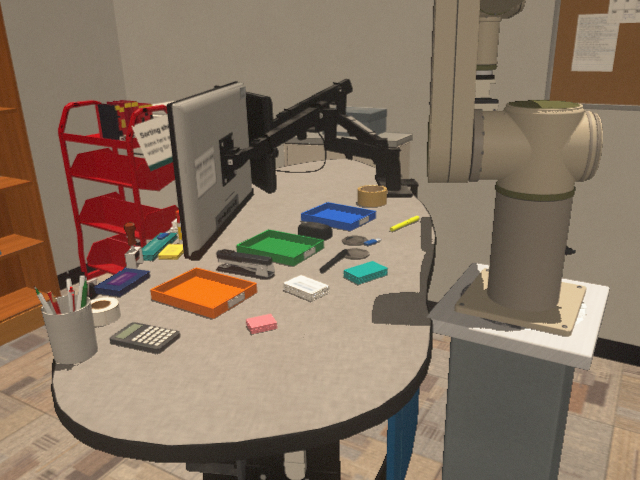

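View pics/wrist0.png

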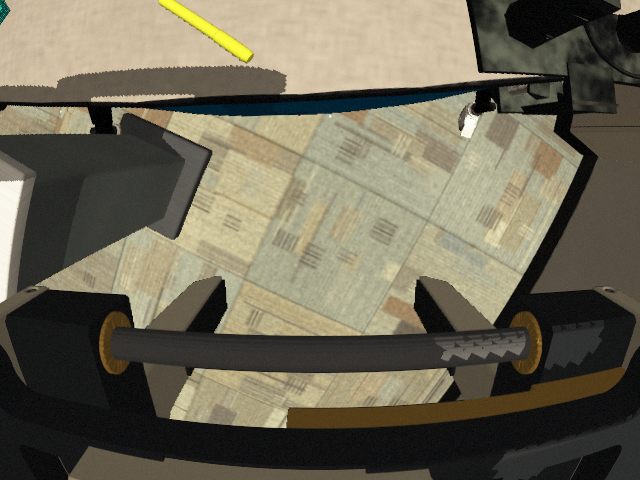

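The scene view shows the white cards at (285,296), their turquoise look-alike at (360,285), the pink pad at (211,341) and a blue USB stick at (394,236). There is a dark stick at (337,257), with dark discs at (368,250) and (377,229). The trays are orange (185,280), green (293,228) and blue (375,188). The highlighter shows only in the side view (405,223) and the wrist view (205,30). I'll look from above next.

```bash
cat > h.py <<'E'
from cell import manip
import cv2,numpy as np
def grab(n,tag):
    m=manip.camera_model(n); im,d=manip.get_image(n)
    cv2.imwrite(f"pics/{tag}.png",im[:,:,::-1]); np.savez(f"{tag}.npz",im=im,d=d,K=m["camera_matrix"],T=m["T"],fish=n=="wrist")
def ray(tag,uv):
    f=np.load(f"{tag}.npz") if isinstance(tag,str) else tag; K=f["K"];T=f["T"]; uv=np.atleast_2d(np.float64(uv))
    p=(uv-K[:2,2])/[K[0,0],K[1,1]]
    if "fish" in f and f["fish"]:
        r=np.linalg.norm(p,axis=1,keepdims=True); s=np.where(r>1e-9,np.sin(r)/np.maximum(r,1e-9),1)
        c=np.hstack([p*s,np.cos(r)])
    else: c=np.hstack([p,np.ones((len(p),1))])
    return T[:3,3],c@T[:3,:3].T
def plane(tag,uv,z):
    o,d=ray(tag,uv); return o+d*((z-o[2])/d[:,2])[:,None]
def tri(t1,uv1,t2,uv2):
    o1,d1=ray(t1,uv1);o2,d2=ray(t2,uv2);d1=d1[0]/np.linalg.norm(d1);d2=d2[0]/np.linalg.norm(d2)
    s=np.linalg.lstsq(np.c_[d1,-d2],o2-o1,rcond=None)[0]
    a,b=o1+s[0]*d1,o2+s[1]*d2; return (a+b)/2,np.linalg.norm(a-b)
E
python3 - <<'E'
from h import *
for n,uv in dict(cards=(285,296),turq=(360,285),pad=(211,341),usb=(394,236),stick=(337,257),or_=(185,280),gr=(293,228),bl=(375,188),stap=(240,250),mouse=(340,208)).items():
    print(n,plane("scene0",uv,10)[0].round())
manip.movep([400,-150,480],[180,0,0]); grab("wrist","wA"); 
manip.movep([400,120,480],[180,0,0]); grab("wrist","wB"); grab("side","sB")
print(manip.observe()["clock"],manip.observe()["qpos"].round(1))
E
```

```text
cards [412. 169.  10.]
turq [335.  35.  10.]
pad [404. 342.  10.]
usb [ 408. -152.   10.]
stick [437.   2.  10.]
or_ [591. 288.  10.]
gr [594.  -2.  10.]
bl [ 600. -295.   10.]
stap [604. 143.  10.]
mouse [ 587. -150.   10.]
2.8833 [  9.5 -22.6 105.   -0.   97.6  99.6]
```

View pics/wA.png

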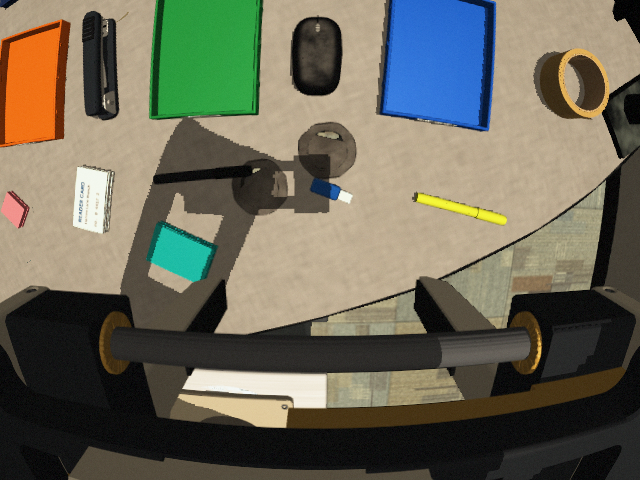

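View pics/wB.png

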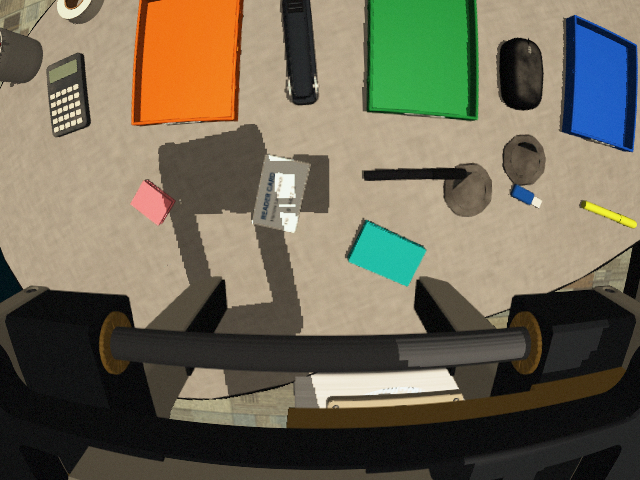

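From above, the marker is at wA (205,173), partly over a dark disc at (260,187). The USB stick is at (330,191) beside a second disc at (327,150), and the highlighter is at (460,208). The cards are at (93,199), with the turquoise block at (182,252). The marker could be confused with the stapler at (100,65) or with the disc's shadow or handle. The USB stick and highlighter have only distant look-alikes. I'll take one closer view.

```bash
python3 - <<'E'
from h import *
manip.movep([380,-90,340],[180,0,0]); grab("wrist","wC")
im=cv2.imread("pics/wC.png")[0:320,60:560]; cv2.imwrite("pics/wCc.png",cv2.resize(im,None,fx=1.5,fy=1.5))
E
```

```text
(no output)
```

View pics/wCc.png

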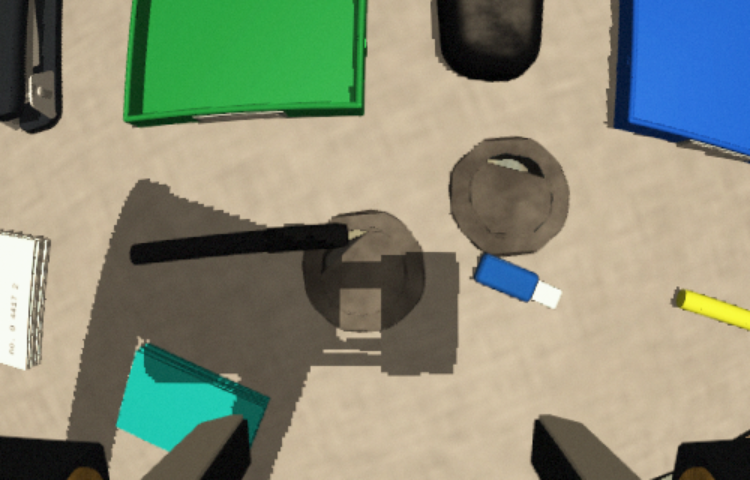

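The close crop shows the black marker at about (240,243), with its pale tip at (355,232) over a dish-like disc. The USB stick is at (520,280) with its plug towards the lower right. I'll measure heights and poses now.

```bash
cat >> h.py <<'E'
def cloud(tag):
    f=np.load(f"{tag}.npz"); d=f["d"]; v,u=np.mgrid[:480,:640]
    o,r=ray(f,np.c_[u.ravel(),v.ravel()]); fwd=r@f["T"][:3,2]
    P=o+r*(d.ravel()/np.where(abs(fwd)<1e-6,1,fwd))[:,None]; P[d.ravel()==0]=np.nan
    return P.reshape(480,640,3)
HSV=dict(yellow=((25,150,120),(35,255,255)),blue=((105,150,60),(120,255,255)),pink=((165,60,120),(179,200,255)),pink2=((0,60,120),(8,170,255)),
 green=((50,150,50),(70,255,255)),orange=((5,190,100),(15,255,255)),white=((0,0,200),(179,45,255)),black=((0,0,0),(179,255,38)))
def mask(tag,c):
    h=cv2.cvtColor(np.load(f"{tag}.npz")["im"],cv2.COLOR_RGB2HSV); return cv2.inRange(h,*map(np.array,HSV[c]))
def blobs(tag,c,amin=60):
    m=mask(tag,c); n,l,s,ce=cv2.connectedComponentsWithStats(m)
    return [(l==i,s[i],ce[i]) for i in range(1,n) if s[i,4]>amin and s[i,1]+s[i,3]<285]
E
python3 - <<'E'
from h import *
P=cloud("wC")
# dish & marker profile (crop->full: u=60+x/1.5)
for x,y in [(240,243),(320,237),(345,235),(310,270),(312,250),(330,225),(365,275),(365,320),(410,270),(510,195),(510,145),(460,195),(560,195),(500,270),(545,295),(620,400),(700,305),(20,300),(300,150)]:
    print((x,y),P[int(y/1.5),int(60+x/1.5)].round(1))
for t in ["wA","wB","wC"]:
    Q=cloud(t)
    for c in ["yellow","blue","pink","pink2","green","orange","white","black"]:
        for m,s,ce in blobs(t,c):
            q=Q[m]; 
            if np.nanmedian(q[:,2])>80: continue
            # outline via depth points
            r=cv2.minAreaRect(q[:,:2][~np.isnan(q[:,0])].astype(np.float32))
            print(t,c,s[4],ce.round(),"z",np.nanpercentile(q[:,2],[5,50,95]).round(1),"rect",np.round(r[0]),np.round(r[1]),round(r[2],1))
E
```

```text
(240, 243) [441.6  -4.6  12.7]
(320, 237) [443.6 -50.3  14.3]
(345, 235) [445.  -64.2  13.2]
(310, 270) [424.5 -42.4   2.9]
(312, 250) [436.6 -44.4   3.3]
(330, 225) [450.1 -55.9  12. ]
(365, 275) [421.5 -74.3   2.7]
(365, 320) [395.4 -74.    3.1]
(410, 270) [424.1 -99.9   3.8]
(510, 195) [ 468.1 -157.5    2.6]
(510, 145) [ 498.  -157.4    2.9]
(460, 195) [ 467.2 -128.     2.4]
(560, 195) [ 469.6 -187.1    3.1]
(500, 270) [ 425.  -150.8    8.5]
(545, 295) [ 411.3 -178.9    5.3]
(620, 400) [ 344.3 -236.1   -0.7]
(700, 305) [ 408.8 -280.8   12.1]
(20, 300) [415.5 149.6  17.6]
(300, 150) [494.4 -37.5  -0.6]
wA yellow 899 [462. 209.] z [ 8.5 11.9 14.2] rect [ 397. -334.] [133.  15.] 78.0
wA blue 12320 [438.  61.] z [ 2.2  3.8 23. ] rect [ 595. -298.] [139. 178.] 84.6
wA blue 368 [325. 189.] z [6.7 8.4 9.9] rect [ 421. -156.] [35. 17.] 68.2
wA pink2 465 [ 12. 210.] z [12.9 14.6 16. ] rect [408. 349.] [62. 51.] 52.3
wA green 12375 [205.  58.] z [ 2.6  4.2 23.2] rect [598.  -8.] [139. 166.] 88.3
wA orange 6168 [33. 87.] z [ 3.   4.6 23.7] rect [599. 300.] [167. 179.] 88.5
wA white 1813 [ 90
[... 2469 characters left out ...]
.  84.] 88.5
wC orange 3798 [16. 56.] z [ 3.1  5.1 23.7] rect [589. 245.] [166.  70.] 7.1
wC white 3197 [ 60. 198.] z [17.1 18.4 19.6] rect [415. 178.] [72. 95.] 76.7
wC white 239 [424. 196.] z [-0.6  6.2  7.7] rect [ 411. -181.] [18. 13.] 69.3
wC black 833 [73. 47.] z [ 6.7 39.4 44.7] rect [568. 134.] [27. 80.] 77.8
wC black 199 [86. 22.] z [5.8 7.  8.4] rect [593. 141.] [56.  9.] 4.4
wC black 387 [97. 47.] z [-0.1  3.2  6.4] rect [570. 128.] [24. 94.] 77.8
wC black 1880 [383.  31.] z [ 7.3 25.4 31. ] rect [ 560. -143.] [58. 49.] 85.6
wC black 147 [408. 108.] z [-20.1  -9.    1.1] rect [ 489. -163.] [31.  7.] 71.9
wC black 2215 [224. 162.] z [ 8.4 12.4 14.7] rect [435.   0.] [ 28. 131.] 2.4
```

The discs are flat 3 mm coasters, so the marker only rests by one. Next I'll refine the top-face poses and check heights by triangulating between two views.

```bash
python3 - <<'E'
from h import *
# name: centre guess, radius box, top-z window, plane height
O=dict(high=((397,-334),75,(6,30),7,"wA wC"),mark=((441,0),72,(7.5,30),7,"wA wB wC"),cards=((416,170),62,(15,30),18,"wA wB wC"),
 pad=((406,346),45,(11,30),14,"wB"),usb=((421,-155),22,(6.2,30),8.5,"wA wB wC"))
def top(t,n):
    c,r,(a,b),h,_=O[n]; Q=cloud(t)
    m=((abs(Q[...,:2]-c)<r).all(-1)&(Q[...,2]>a)&(Q[...,2]<b)).astype(np.uint8)
    k,l,s,ce=cv2.connectedComponentsWithStats(m); i=1+np.argmax(s[1:,4]); return l==i
for n,(c,r,w,h,ts) in O.items():
    cen={}
    for t in ts.split():
        m=top(t,n); v,u=np.nonzero(m); p=plane(t,np.c_[u,v],h)[:,:2].astype(np.float32)
        R=cv2.minAreaRect(p); (W,H),A=R[1],R[2]; ang=A if W>H else A+90
        q=cloud(t)[m]; cen[t]=cv2.minAreaRect(np.c_[u,v].astype(np.float32))[0]
        print(n,t,"c",np.round(R[0],1),"size",np.round(sorted(R[1]),1),"long",round((ang+90)%180-90,1),"z",np.nanmedian(q[:,2]).round(1))
    k=list(cen)
    if len(k)>1: x,e=tri(k[0],cen[k[0]],k[-1],cen[k[-1]]); print("   tri",x.round(1),round(e,1))
for n,t,c in [("blue","wA","blue"),("green","wA","green"),("green","wB","green"),("orange","wB","orange")]:
    m=max(blobs(t,c),key=lambda b:b[1][4])[0]; v,u=np.nonzero(m); q=cloud(t)[m]; k=q[:,2]>19
    R=cv2.minAreaRect(q[k][:,:2].astype(np.float32)); print(n,t,"rim",np.round(R[0],1),np.round(R[1],1),round(R[2],1),"rimz",np.median(q[k][:,2]).round(1),"floor",np.median(q[~k][:,2]).round(1),"xmin",q[k][:,0].min().round(1),"ylim",np.percentile(q[k][:,1],[1,99]).round(1))
# pad & green tray near corners across two views
g=lambda t,f:(lambda m:np.c_[np.nonzero(m)[1],np.nonzero(m)[0]][f(np.nonzero(m))])(max(blobs(t,"green"),key=lambda b:b[1][4])[0])
print("green near-right corner tri",tri("wA",g("wA",lambda vu:np.argmax(vu[0]+vu[1])),"wB",g("wB",lambda vu:np.argmax(vu[0]+vu[1]))))
E
```

```text
high wA c [ 397.2 -334.6] size [ 15.3 135.1] long 78.3 z 11.8
high wC c [ 397.4 -335.7] size [ 14.2 139. ] long 77.3 z 11.7
   tri [ 3.972e+02 -3.339e+02 -1.000e-01] 0.7
mark wA c [442.    1.8] size [ 15.  133.5] long -87.6 z 12.4
mark wB c [4.416e+02 3.000e-01] size [ 14.1 133.1] long -87.7 z 12.0
mark wC c [441.8   1.7] size [ 14.8 134.5] long -87.4 z 12.4
   tri [442.4  -5.   18. ] 0.6
cards wA c [417.2 167.3] size [58.3 87.2] long -13.3 z 18.4
cards wB c [416.4 168.7] size [55.9 86.2] long -13.2 z 18.1
cards wC c [417.  167.1] size [58.  87.2] long -13.4 z 18.3
   tri [415.9 174.4   7.6] 0.4
pad wB c [409.5 340.7] size [40.2 51.3] long 52.9 z 14.3
usb wA c [ 420.3 -156.9] size [18.1 38.8] long 70.4 z 8.4
usb wB c [ 419.5 -156.7] size [18.2 41.3] long 69.0 z 8.2
usb wC c [ 419.8 -158.1] size [18.2 42.3] long 69.0 z 8.3
   tri [ 420.5 -156.9   12.6] 0.4
blue wA rim [ 594.8 -298. ] [138.7 177.6] 84.6 rimz 23.1 floor nan xmin 500.9 ylim [-372.9 -222.8]
green wA rim [594.8  -7.7] [138.7 159.7] 88.3 rimz 23.3 floor nan xmin 513.9 ylim [-77.2  61.7]
green wB rim [594.7  -6. ] [137.7 160.5] 88.5 rimz 23.2 floor nan xmin 513.3 ylim [-75.4  63.3]
orange wB rim [594.4 287.5] [139.  170.1] 88.2 rimz 23.4 floor nan xmin 507.7 ylim [217.7 357.4]
green near-right corner tri (array([513.89267547, -74.52503743,  15.48176707]), np.float64(1.419114790471135))
```

```bash
cat >> h.py <<'E'
TIP=186
def st(): o=manip.observe(); return dict(t=round(float(o["clock"]),1),p=o["tool_pos"].round(1).tolist(),w=round(float(o["width"]),1),g=round(float(o["grip_force"]),1))
def pick(xy,yaw,pre,tip=1.8,up=290):
    manip.movep([*xy,up],[180,0,yaw]); manip.set_gripper(pre)
    manip.move_linear([*xy,TIP+30],200); hit=manip.move_linear([*xy,TIP+tip+0.6],40,force_limit=10)
    manip.dwell(.2); z=manip.observe()["tool_pos"][2]; print("down",hit,st())
    manip.set_gripper(0); print("grip",st())
    manip.move_linear([*xy,up],150); manip.dwell(.1); print("held",st()); return z
def place(xy,yaw,z,opening,up=290,back=420):
    """z: TCP height at release"""
    manip.movep([back,xy[1]*back/max(xy[0],back),up],[180,0,yaw]); manip.move_linear([*xy,up],200)
    manip.move_linear([*xy,z+25],200); hit=manip.move_linear([*xy,z+.8],30,force_limit=8)
    manip.dwell(.3); print("at",hit,st()); manip.set_gripper(opening); manip.dwell(.2)
    manip.move_linear([*xy,up],150); print("released",st())
E
python3 - <<'E'
from h import *
a=np.radians(-5.4); ey=np.array([-np.sin(a),np.cos(a)]); c=np.array([592,-298])
z=pick((397.3,-334.8),77.9,45); place(c-30*ey,-5.4,z+4.5,32)
grab("wrist","wD")
E
```

```text
down False {'t': 8.0, 'p': [397.4, -334.9, 188.7], 'w': 45.0, 'g': 0.0}
grip {'t': 8.6, 'p': [397.3, -334.8, 188.4], 'w': 11.9, 'g': 30.0}
held {'t': 9.5, 'p': [396.8, -334.3, 288.4], 'w': 12.3, 'g': 30.0}
at False {'t': 13.9, 'p': [589.2, -327.9, 194.2], 'w': 12.0, 'g': 30.0}
released {'t': 15.4, 'p': [588.8, -327.7, 288.9], 'w': 31.7, 'g': 0.0}
```

View pics/wD.png

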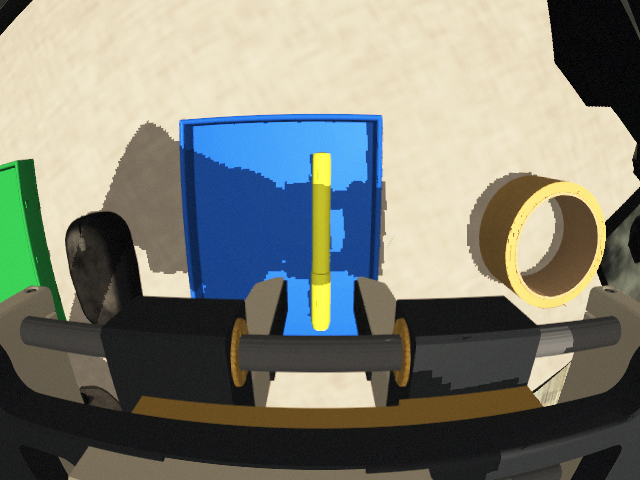

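The highlighter lies flat in the blue tray at (320,240), parallel to the long side and clear of the walls. Next is the marker.

```bash
python3 - <<'E'
from h import *
a=np.radians(-5.4); ey=np.array([-np.sin(a),np.cos(a)]); c=np.array([592,-298])
manip.move_linear([430,-240,290],250)
z=pick((441.8,1.2),92.4,45); place(c+30*ey,-5.4,z+4.5,32)
grab("wrist","wE")
manip.move_linear([430,-200,290],250)
z=pick((416.8,168),-13.3,78); print("z",z)
place((600,-7),-1.6,z+4.6,70)
manip.move_linear([520,-7,400],250); manip.dwell(.2); grab("wrist","wF"); grab("scene","sF"); print(st())
a=np.load("wE.npz")["im"];b=np.load("wF.npz")["im"]
cv2.imwrite("pics/EF.png",cv2.resize(np.hstack([a,b])[:,:,::-1],(800,300),interpolation=cv2.INTER_AREA))
E
```

```text
down False {'t': 19.5, 'p': [442.0, 1.2, 188.7], 'w': 45.1, 'g': 0.0}
grip {'t': 20.1, 'p': [441.8, 1.2, 188.4], 'w': 11.8, 'g': 30.0}
held {'t': 21.1, 'p': [441.2, 1.2, 288.5], 'w': 12.1, 'g': 30.0}
at False {'t': 25.1, 'p': [594.9, -268.2, 194.2], 'w': 12.3, 'g': 30.0}
released {'t': 26.7, 'p': [594.4, -267.9, 288.9], 'w': 32.1, 'g': 0.0}
down False {'t': 31.4, 'p': [417.0, 168.1, 188.7], 'w': 78.0, 'g': 0.0}
grip {'t': 31.9, 'p': [416.8, 168.0, 188.4], 'w': 53.7, 'g': 30.0}
held {'t': 32.8, 'p': [416.2, 167.8, 288.5], 'w': 53.6, 'g': 30.0}
z 188.66952861188008
at False {'t': 36.4, 'p': [600.1, -7.0, 194.2], 'w': 54.1, 'g': 30.0}
released {'t': 37.9, 'p': [599.6, -7.0, 289.0], 'w': 70.1, 'g': 0.0}
{'t': 38.9, 'p': [520.1, -7.0, 398.5], 'w': 70.3, 'g': 0.0}
```

View pics/EF.png

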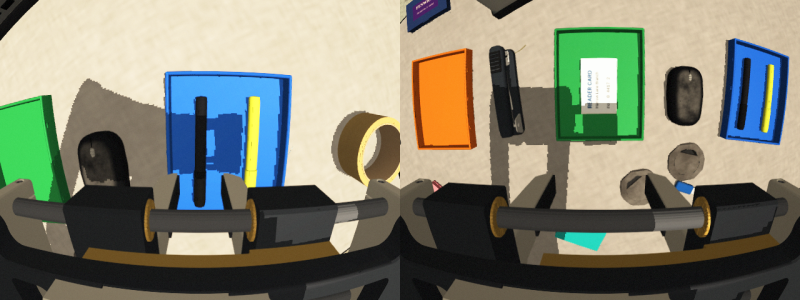

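Both pens lie side by side in the blue tray, at left half (200,150) and (252,140). The cards lie in the green tray, at right half (600,85). I'll measure the cards' top pose next, then place the pad and the USB stick.

```bash
python3 - <<'E'
from h import *
Q=cloud("wF")
m=((abs(Q[...,:2]-[600,-7])<60).all(-1)&(Q[...,2]>17)&(Q[...,2]<30)).astype(np.uint8)
k,l,s,ce=cv2.connectedComponentsWithStats(m); b=l==1+np.argmax(s[1:,4]); v,u=np.nonzero(b)
R=cv2.minAreaRect(plane("wF",np.c_[u,v],22)[:,:2].astype(np.float32)); W,H=R[1]; ang=R[2] if W>H else R[2]+90; ang=(ang+90)%180-90
zt=np.nanmedian(Q[b][:,2]); print("cards",np.round(R,1) if 0 else R,ang,zt)
c=np.array(R[0]); assert abs(ang)<8 and np.linalg.norm(c-[600,-7])<10 and 19<zt<25
manip.move_linear([420,60,330],250)
z=pick((409.3,340.9),52.9,60)
place(tuple(c),ang,z+22.3,54,back=420)
manip.move_linear([520,-7,400],250); manip.dwell(.2); grab("wrist","wG"); grab("scene","sG"); print(st())
a=np.load("wG.npz")["im"][:,160:480];b=np.load("sG.npz")["im"][150:350,130:450]
cv2.imwrite("pics/G.png",np.hstack([cv2.resize(a[:260],(400,325)),cv2.resize(b,(400,325))])[:,:,::-1])
E
```

```text
cards ((599.791259765625, -5.959926605224609), (55.0106201171875, 85.82159423828125), 88.17694091796875) -1.82305908203125 22.12147613922619
down False {'t': 42.7, 'p': [409.4, 341.0, 188.7], 'w': 60.2, 'g': 0.0}
grip {'t': 43.2, 'p': [409.3, 340.9, 188.4], 'w': 38.1, 'g': 30.0}
held {'t': 44.1, 'p': [408.8, 340.5, 288.4], 'w': 37.5, 'g': 30.0}
at False {'t': 48.1, 'p': [599.9, -6.0, 212.0], 'w': 38.0, 'g': 30.0}
released {'t': 49.5, 'p': [599.5, -6.0, 289.3], 'w': 53.9, 'g': 0.0}
{'t': 50.5, 'p': [520.1, -7.0, 398.5], 'w': 53.9, 'g': 0.0}
```

View pics/G.png

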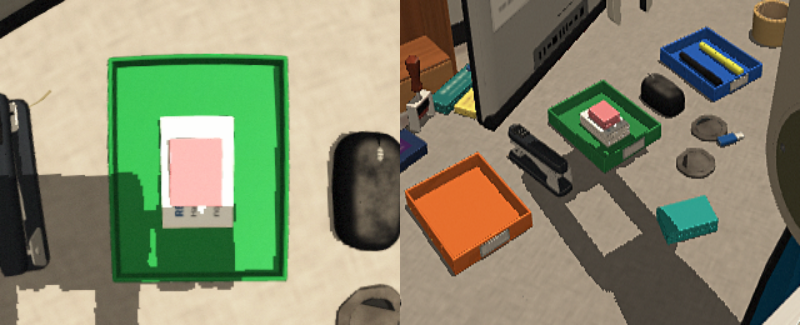

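The pink pad lies flat on the cards near their middle, at left half (197,172). The USB stick is next, then numeric checks.

```bash
python3 - <<'E'
from h import *
def face(t,c,r,a,b_,h):
    Q=cloud(t); m=((abs(Q[...,:2]-c)<r).all(-1)&(Q[...,2]>a)&(Q[...,2]<b_)).astype(np.uint8)
    k,l,s,ce=cv2.connectedComponentsWithStats(m); b=l==1+np.argmax(s[1:,4]); v,u=np.nonzero(b)
    R=cv2.minAreaRect(plane(t,np.c_[u,v],h)[:,:2].astype(np.float32)); print(t,np.round(R[0],1),np.round(R[1],1),round(R[2],1),"z",np.nanpercentile(Q[b][:,2],[5,50,95]).round(1))
face("wG",[600,-7],60,31,45,36); face("wG",[600,-7],60,17,45,22)
manip.move_linear([430,-60,330],250)
face_t="wG"
z=pick((420.9,-155),69.2,36)
place((575,287),178,z+4.4,36)
manip.move_linear([480,270,400],250); manip.movep([480,270,400],[180,0,0]); manip.dwell(.2); grab("wrist","wH")
face("wH",[575,287],50,8.5,16,12.5)
manip.movep([460,-200,400],[180,0,0]); manip.dwell(.2); grab("wrist","wI"); grab("scene","sI"); print(st())
face("wI",[589,-328],[75,20],13,22,14); face("wI",[595,-268],[75,20],13,22,14)
a=np.load("wH.npz")["im"][:260,60:460];b=np.load("wI.npz")["im"][:260,120:520]
cv2.imwrite("pics/HI.png",np.hstack([a,b])[:,:,::-1])
E
```

```text
wG [599.7  -5. ] [38.9 49.7] 88.1 z [34.8 36.1 37.4]
wG [599.9  -5.5] [54.7 86. ] 88.3 z [21.  23.1 37.1]
down False {'t': 54.6, 'p': [421.0, -155.1, 188.7], 'w': 35.9, 'g': 0.0}
grip {'t': 55.0, 'p': [420.9, -155.0, 188.5], 'w': 17.4, 'g': 30.0}
held {'t': 55.9, 'p': [420.3, -154.7, 288.5], 'w': 17.6, 'g': 30.0}
at False {'t': 60.1, 'p': [575.1, 287.0, 194.1], 'w': 17.3, 'g': 30.0}
released {'t': 61.6, 'p': [574.6, 286.8, 289.0], 'w': 35.8, 'g': 0.0}
wH [585.7 287.7] [17.6 52.1] 89.8 z [ 9.7 12.2 13.8]
{'t': 67.3, 'p': [460.2, -199.5, 400.0], 'w': 36.1, 'g': 0.0}
wI [ 589.8 -326.6] [ 15.  132.2] 83.8 z [13.7 16.2 18.4]
wI [ 594.3 -266.9] [ 14.8 132. ] 83.2 z [13.7 16.3 18.6]
```

View pics/HI.png

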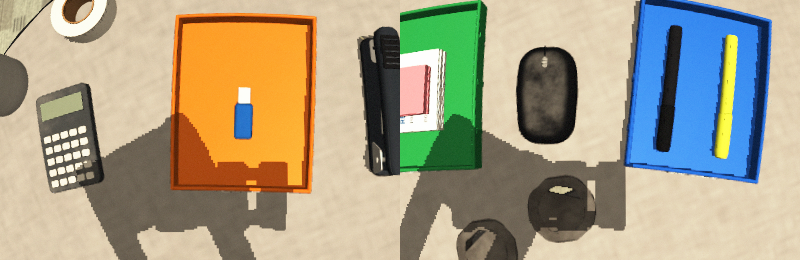

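The USB stick lies flat in the orange tray at (243,115), and both pens lie flat and apart in the blue tray at (668,90) and (725,95). The pad is within 1 mm of the cards' middle, and the stapler and mouse look to be where they were. Handing in.

```bash
python3 -c "
from cell import manip
print(manip.close_job())"
```

```text
the job is handed in; nothing more can be done
None
```

The job is handed in at about 67 s of the 136 s allowed: both pens lie flat and apart in the blue tray, the pink pad is centred on the cards in the green tray, the USB stick lies flat in the orange tray, and the stapler and mouse look untouched.

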